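Unclamp a drilled box lid and clear the drilling fixture

ROBOT

A 6-joint arm with a two-finger parallel gripper is mounted at the origin on the work surface. World frame = base frame: x ahead of the robot, y to its left, z up, the work surface at z = 0. Lengths are in m, angles in degrees, forces in N, time in s.
With the tool pointing down it reaches from about 0.275 to 0.75 m from the base axis. Payload 10.2 kg.
Tool frame: the origin (TCP) lies between the finger pads; the fingertips stand 22 mm ahead of it and the grasp point (between the pads) lies 3 mm ahead of it; z points along the fingers, y is the line along which they close (so a half turn about z gives the same grasp; the last joint's range is limited). The gripper opens to 88 mm and grips with 3 to 60 N. Pads are 18 mm wide; open, the fingers measure 123 mm over their backs; the gripper's body (75 mm by 187 mm) begins 45 mm behind the grasp point.
Start: joints at [-79.378, 17.928, 85.812, -0, 76.261, -12.8], TCP at [0.209, -0.482, 0.261] pointing down, gripper open.
Joint ranges: [-168.41, 168.41], [-55.51, 124.54], [10.69, 146.95], [-70.63, 250.63], [1, 178], [-165.06, 165.06]. Speed limits (degrees/s): [136.94, 136.94, 172.46, 180, 180, 180].

INTERFACE

Orientations are given as [roll, pitch, yaw] about the fixed x, y, z axes, in that order (R = Rz(yaw) Ry(pitch) Rx(roll)).
In Python, from rig import * gives the robot as it stands. The module is installed in compiled form; this text tells all that it offers.
- The arm moves only by the shell command python3 -m crank 'ROWS' [OPENING] [FORCE]. ROWS is text: rows parted by semicolons, each of 6 numbers parted by spaces: the shift along the world's x, y, z in units of 0.4 m (1.0 is 0.4 m), then the turn, a rotation vector about the world's x, y, z in units of 90 degrees (1.0 is 90 degrees). In form: x y z rx ry rz; .... A call has 1 to 5 rows; each row shifts and turns the commanded pose from where the row before left it; what a row does not reach is not made up. A row lasts 1/10 s, in which the tool goes at most 50 mm and 8.59 degrees, less where a joint would pass 70% of its speed; a pose out of reach is approached as far as the arm can. A call with a number of a shift or a turn outside -1 to 1 is refused whole. A call with a gripper value outside its range is refused whole. OPENING is the closure, from -1 (fully open) to 1 (shut), set as the call begins (- or left out, the last holds). The fingers move at their own pace and stop on an object; FORCE is the grip in N (left out, the last holds). Time passes only in rows, so rows that do not move let the fingers close. It gives the time, the measured TCP pose, the force, the opening and the grip force at its end, in the units of the state.
- state(): the state, without advancing time (a new reading comes with each control period).
- get_image(name): name is "side" or "top" or "wrist"; returns (picture, depth): 384x512x3 uint8, red, green, blue; 384x512 float32, m along the optical axis (not along the pixel's ray), 0 where there is no reading.
- camera_model(name): a dict with "fx", "fy", "cx", "cy" (pixels), "rvec" (rotation vector, rad) and "tvec" (3), from world to camera coordinates, as OpenCV has them. Camera axes: x right, y down, z forward; pixel columns grow to the right and rows downward; lengths in m; the calibration is good to about 2 mm. A picture is of the moment at which its call begins: read the wrist's pose just before it. camera_model takes no time and is no camera call; for the wrist camera it gives the pose at the moment of the call.
- job_done(): hands the job in; it is judged then, once.
The state is a dict: "time": time; "joints": joint angles; "qd": joint speeds; "joint_torque": joint torques, N m; "position": TCP position; "orientation": TCP orientation; "ft_force": force on the tool from outside, world axes, zero at the start; "wrist_torque": the same for the moment, N m; "finger_gap": finger opening in m; "grasp_force": force on a finger pad.
Only numpy, scipy, OpenCV 4.12 (cv2) and the standard library are available. Lean on these libraries where they do the work, as an engineer would, in place of code of your own. Each camera call takes 0.05 s, during which the arm holds its last target. There are 200 camera calls.

TASK

The box lid in the drilling fixture has been drilled: throw the toggle clamp's handle back until the clamp stands fully open, and leave it open. Then take the stack apart from the top, one piece at a time, and set each piece down flat in its own place: the small clamping pad in the shallow square tray, the metal drill template on the cork of its cradle between the two end cleats, the drilled lid squarely on the long open box so that it covers the mouth, and last the plywood backing board squarely on top of the pile of boards like it.

Things in the scene. Friction and masses are not known exactly. Their poses are not given: they have to be found in the camera images.
- clamp_handle (a joint): Toggle clamp of the drilling fixture, rad: 0 = closed, handle upright (start); 1.48 = stop, handle level: throw it there, or past 1.35. The first 0.15 rad pass over dead centre; then 1 to 3 N at the grip moves it; it stays where left. Open, its steel arm (24 mm wide) stands up behind the stack to 230 mm above the bench, its spindle's tip 80 mm or more from the stack's centre.
- handle_grip (a point): Grip point on the clamp's red handle, a square bar 18 x 18 mm, from 42 mm below this point to 30 mm above. Its z runs up the handle; the pivot is 80 mm down -z; the hinge is its y axis (level). Opening turns it about +y: closed, its x axis is level and points away from the stack, the way it is thrown. Closed it is 216 mm above the bench, and the stack's centre is 139 mm away along -x.
- pad: Clamping pad, top of the stack, under the clamp's rubber-tipped spindle: small light wood block with a cork sole, 36 x 28 mm, 22 mm high. Origin: centre of its underside; x along its length, z up. It lies on the template. All four pieces of the stack lie with x roughly along the handle's x.
- template: Drill template, second from the top: aluminium plate 90 x 46 mm, 10 mm thick, with four dark steel bushings 13 mm across standing 4 mm above it, 33 mm either way from the middle along x and 14 mm along y (the middle of its long sides is free to grip). Origin: centre of its underside; x along its length, z up.
- lid: The drilled box lid, third: flat dark wood board 116 x 58 mm, 12 mm thick, with four small holes. Origin: centre of its underside; x along its length, z up.
- backing: Backing board, bottom of the stack: plywood 134 x 64 mm, 16 mm thick, on the fixture's 18 mm grey base plate (270 x 110 mm). Steel pins (8 mm thick, 12 mm above the base plate) stand 3.5 mm off it: two on its -y side, 50 mm either way from the middle, one at the middle of its +x end. Origin: centre of its underside; x along its length, z up.
- tray: Place of the pad: shallow square open wooden tray, 110 x 110 mm outside, walls 6 mm thick and 24 mm high, inside 98 x 98 mm, floor 6 mm thick. Fixed. Origin: centre of its underside.
- cradle: Place of the template: low wooden board 130 x 62 mm topped with cork at 12 mm above the bench, with a cleat across each end (8 mm thick, 20 mm high, 114 mm clear between them), open along both long sides. Fixed. Origin: centre of its underside; x along its length.
- box: Place of the lid: long narrow open wooden box, 108 x 54 mm outside, walls 8 mm thick, 50 mm high, black tubes inside. The lid lies flat on its rim and overhangs 4 mm all round. Fixed. Origin: centre of its underside; x along its length.
- pile: Place of the backing board: pile of two plywood boards of the same size (134 x 64 mm, 16 mm each), the top of the pile 32 mm above the bench. Fixed. Origin: centre of its underside; x along its length.
There are look-alikes about, which are no part of the job. What is shaped like the pile but red or yellow is not meant.

How it is judged (in metres and radians):
On the way, in this order (a step that is already met when the one before it is completed fails the run):
1. the clamp is thrown open (value of joint clamp_handle above 1.2 rad), for 0.2 s.
2. the pad lies flat in the tray, released (x of pad in the frame of tray between -0.036 and 0.036 m and y of pad in the frame of tray between -0.036 and 0.036 m and z of pad in the frame of tray between 0 and 0.012 m and angle between pad's own z axis and vertical below 0.15 rad and contact force between the fingers and pad below 0.5 N and linear speed of pad below 0.03 m/s), for 0.2 s.
3. the template lies flat on the cradle, released (horizontal distance between template and cradle below 0.01 m and angle between the x axis of template and the x axis of cradle, either way round below 0.15 rad and angle between template's own z axis and vertical below 0.08 rad and z of template in the frame of cradle between 0.008 and 0.016 m and contact force between the fingers and template below 0.5 N and linear speed of template below 0.03 m/s), for 0.2 s.
4. the lid lies squarely on the box, released (horizontal distance between lid and box below 0.009 m and angle between the x axis of lid and the x axis of box, either way round below 0.12 rad and angle between lid's own z axis and vertical below 0.08 rad and z of lid in the frame of box between 0.046 and 0.054 m and contact force between the fingers and lid below 0.5 N and linear speed of lid below 0.03 m/s), for 0.2 s.
5. the backing board lies squarely on the pile, released (horizontal distance between backing and pile below 0.012 m and angle between the x axis of backing and the x axis of pile, either way round below 0.15 rad and angle between backing's own z axis and vertical below 0.08 rad and z of backing in the frame of pile between 0.028 and 0.036 m and contact force between the fingers and backing below 0.5 N and linear speed of backing below 0.03 m/s), for 0.2 s.
At the end, for the whole second after the job is handed in: Clamp open (handle beyond 1.2 rad). Each flat, released, at rest: pad in the tray (within 36 mm of its centre in x and y), template on the cradle (10 mm, 0.15 rad either way round), lid on the box rim (9 mm, 0.12 rad), backing board on the pile (12 mm, 0.15 rad) (all of step 2 and all of step 3 and all of step 4 and all of step 5 and value of joint clamp_handle above 1.2 rad); the robot touches nothing.
It fails at once if the pad, template, lid or board is dragged out from under the clamp before it is open (value of joint clamp_handle below 0.8 rad and distance of any of pad, template, lid, backing from where it was at the start of the episode above 0.025 m).
It also fails if it takes over 134 s, if anything falls off the work surface, if the arm or the gripper's body presses on something with over 40 N, if the wrist force passes 120 N, or if a joint passes its speed limit or range.

## Working session

There is one attempt and no reset: what is moved stays moved. The work goes in short steps, Python scripts to look and compute and a shell command to move; the robot and the scene stay as the last step left them, time stands still between calls to the robot, and variables do not carry over. Pictures are saved under pics/ and viewed, at most 14 in all, crops included, and the job is handed in when it is done.

```bash
mkdir -p pics; cat > h.py <<'E'
from rig import *
import numpy as np, cv2
def cam(n):
    c=camera_model(n); R=cv2.Rodrigues(np.array(c['rvec'],float))[0]; return c,R,np.array(c['tvec'],float).ravel()
def ray(m,u,v,z):
    c,R,t=m; d=R.T@np.array([(u-c['cx'])/c['fx'],(v-c['cy'])/c['fy'],1]); o=-R.T@t
    return o+d*(z-o[2])/d[2]
def cloud(m,D):
    c,R,t=m; v,u=np.mgrid[:D.shape[0],:D.shape[1]]
    P=np.stack([(u-c['cx'])/c['fx']*D,(v-c['cy'])/c['fy']*D,D],-1)
    return (P-t)@R
def grab(n,name=None):
    m=cam(n); I,D=get_image(n)
    if name: cv2.imwrite(f'pics/{name}.png',I[:,:,::-1]); np.savez(f'pics/{name}.npz',I=I,D=D,**{'R':m[1],'t':m[2]})
    return m,I,D
E
python3 - <<'E'
from h import *
for n in('top','side','wrist'):
    m,I,D=grab(n,n+'0'); print(n,m[0], -m[1].T@m[2])
print(state())
E
```

```text
top {'fx': 498.21777500022176, 'fy': 498.21777500022176, 'cx': 260.2139850647341, 'cy': 188.10709606916237, 'rvec': array([ 2.16118443, -2.1163344 ,  0.14981647]), 'tvec': array([-0.08292027,  0.49163743,  1.37333333])} [ 0.28289183 -0.08893419  1.43062591]
side {'fx': 454.0636535668985, 'fy': 454.0636535668985, 'cx': 257.1025148759078, 'cy': 192.54851399096336, 'rvec': array([ 0.17870387, -2.68958674,  1.45217012]), 'tvec': array([0.45843487, 0.20475611, 1.10481948])} [0.32865044 0.86686951 0.7830963 ]
wrist {'fx': 285.80829728241014, 'fy': 285.80829728241014, 'cx': 253.44730034917038, 'cy': 196.4286932355332, 'rvec': array([-2.43401566,  1.5996315 ,  0.21181164]), 'tvec': array([-0.52578178, -0.03587803,  0.38783743])} [ 0.26980905 -0.45583355  0.38414898]
{'time': 0.15, 'joints': array([-7.93773811e+01,  1.79509957e+01,  8.58415623e+01, -1.00421499e-03,
        7.62608379e+01, -1.27990526e+01]), 'qd': array([ 0.00231918, -0.02480488, -0.12175789,  0.03949137, -0.08562075,
        0.02154994]), 'joint_torque': array([ 1.68585819e-03, -4.02301490e+01, -2.52315706e+01,  6.95013232e-02,
        3.43952829e-02, -7.45549960e-05]), 'position': array([ 0.20864809, -0.48159144,  0.2603183 ]), 'orientation': array([-1.79947715e+02, -1.08779047e-02,  2.34219055e+01]), 'ft_force': array([-0.77982636, -1.20921952, -0.08817479]), 'wrist_torque': array([0.0005291 , 0.00776984, 0.01836126]), 'grasp_force': 0.0, 'finger_gap': 0.08774808366916152}
```

View pics/top0.png

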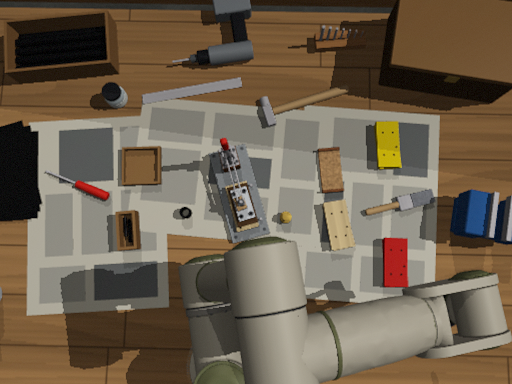

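View pics/side0.png

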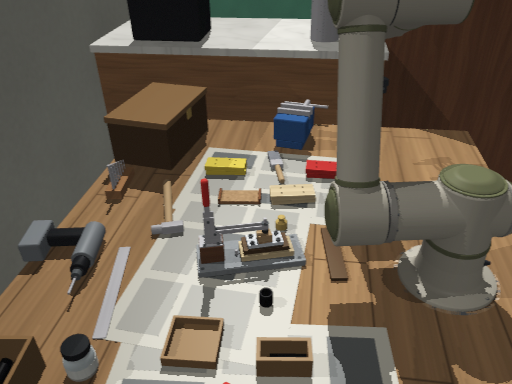

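The top view shows the handle at (224,143), stack (240,203), tray (140,166), box (127,230), cradle (331,170), and pile (338,225). Red and yellow look-alikes sit at the right, and another black-filled box is at the upper left. The side view shows the same things, with the handle at (205,190).

```bash
cat > m.py <<'E'
from h import *
def fit(P,roi,zl,zh,src=''):
    Q=P[roi[1]:roi[3],roi[0]:roi[2]].reshape(-1,3); Q=Q[(Q[:,2]>zl)&(Q[:,2]<zh)]
    (c,s,a)=cv2.minAreaRect((Q[:,:2]*1000).astype(np.float32))
    if s[0]<s[1]: a+=90; s=s[::-1]
    print(src,'n',len(Q),'c',np.round(c,1),'size',np.round(s,1),'long-axis deg',round((a+90)%180-90,1),'z med %.4f'%np.median(Q[:,2]))
if __name__=='__main__':
    C={}
    for n in('top','side'):
        f=np.load(f'pics/{n}0.npz'); C[n]=cloud(cam(n),f['D'])
    T,S=C['top'],C['side']
    fit(T,(110,135,172,195),.017,.035,'tray T'); fit(T,(105,200,150,260),.042,.06,'box T')
    fit(T,(310,140,350,200),.006,.03,'cradle T');fit(T,(310,140,350,200),.015,.03,'cleats T'); fit(T,(318,190,360,255),.022,.042,'pile T')
    fit(T,(205,130,280,250),.008,.022,'base T');fit(T,(205,180,280,250),.028,.038,'backing T');fit(T,(205,180,280,250),.041,.05,'lid T')
    fit(T,(205,180,280,250),.052,.062,'templ T');fit(T,(205,180,280,250),.07,.084,'pad T')
    fit(T,(205,130,245,165),.19,.26,'handle T'); 
    fit(S,(155,310,230,375),.017,.035,'tray S'); fit(S,(250,330,320,384),.042,.06,'box S')
    fit(S,(215,180,265,210),.006,.03,'cradle S'); fit(S,(264,178,320,210),.022,.042,'pile S')
    fit(S,(190,170,215,210),.14,.26,'handle S');fit(S,(230,215,310,262),.028,.038,'backing S');fit(S,(230,215,310,262),.052,.062,'templ S');fit(S,(230,215,310,262),.041,.05,'lid S')
    for n,(x0,y0,x1,y1) in(('top',(195,125,290,250)),('side',(190,170,320,280))):
        I=np.load(f'pics/{n}0.npz')['I'][y0:y1,x0:x1,::-1]; cv2.imwrite(f'pics/{n}c.png',cv2.resize(I,None,fx=4.5,fy=4.5,interpolation=2))
E
python3 m.py
```

```text
tray T n 379 c [555.5 273.3] size [111.7 111.4] long-axis deg -86.8 z med 0.0233
box T n 365 c [366.2 297.2] size [108.7  56.4] long-axis deg 6.0 z med 0.0494
cradle T n 1066 c [ 557.3 -272.3] size [175.4 113.7] long-axis deg 0.3 z med 0.0124
cleats T n 297 c [ 554.1 -274.9] size [131.3  61. ] long-axis deg 6.8 z med 0.0174
pile T n 1112 c [ 412.9 -290.8] size [168.9  65. ] long-axis deg 10.3 z med 0.0321
base T n 1953 c [502.1 -18.5] size [327.8 215.8] long-axis deg 0.9 z med 0.0176
backing T n 208 c [448.2 -25.8] size [144.8  76. ] long-axis deg 16.9 z med 0.0336
lid T n 275 c [440.8 -22.3] size [127.9  63.2] long-axis deg 17.2 z med 0.0456
templ T n 325 c [444.1 -24.2] size [109.   53.1] long-axis deg 14.8 z med 0.0562
pad T n 79 c [444.5 -19.3] size [35.9 27.9] long-axis deg 22.1 z med 0.0774
handle T n 79 c [575.8  17.3] size [17.4 17. ] long-axis deg -72.9 z med 0.2418
tray S n 839 c [557.  274.2] size [114.3 111.2] long-axis deg -86.9 z med 0.0248
box S n 894 c [367.4 299.2] size [108.1  58.7] long-axis deg 6.7 z med 0.0508
cradle S n 685 c [ 562.9 -292.4] size [165.6 158.9] long-axis deg -82.7 z med 0.0137
pile S n 658 c [ 396.8 -292. ] size [134.   72.8] long-axis deg 8.9 z med 0.0336
handle S n 231 c [576.6  23.1] size [18.  15.3] long-axis deg 2.2 z med 0.2157
backing S n 340 c [459.3 -53.9] size [146.5 144.1] long-axis deg 16.4 z med 0.0349
templ S n 303 c [446.4 -20.5] size [90.  57.7] long-axis deg 18.9 z med 0.0578
lid S n 319 c [452.5 -63.4] size [155.7 122. ] long-axis deg -79.9 z med 0.0470
```

```bash
python3 - <<'E'
import cv2,numpy as np
a=cv2.imread('pics/topc.png');b=cv2.imread('pics/sidec.png')
a=cv2.resize(a,(400,526));b=cv2.resize(b,(400,338))
o=np.zeros((526,800,3),np.uint8);o[:,:400]=a;o[:338,400:]=b;cv2.imwrite('pics/both.png',o)
E
```

```text
(no output)
```

View pics/both.png

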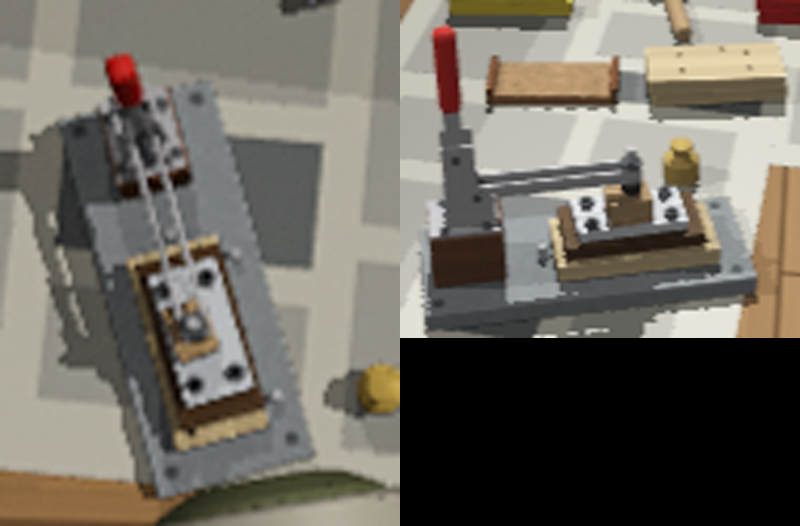

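The crop shows the handle upright behind the stack, with the arm and spindle on the pad. The stack and handle axis lie about 17° from world x. I'll shut the fingers and go to the stack side of the handle.

```bash
python3 -m crank '.056 .082 0 0 0 -.014;.056 .082 0 0 0 -.014;.056 .082 0 0 0 -.014;.056 .082 0 0 0 -.014;.056 .082 0 0 0 -.014' 1 20
python3 -m crank '.056 .082 0 0 0 0;.056 .082 0 0 0 0;.056 .082 0 0 0 0;.056 .082 0 0 0 0;.056 .082 0 0 0 0'
python3 -m crank '.056 .082 0 0 0 0;.056 .082 0 0 0 0;.056 .082 0 0 0 0;.056 .082 0 0 0 0;.056 .082 0 0 0 0'
python3 -m crank '0 0 -.082 0 0 0;0 0 0 0 0 0;0 0 0 0 0 0'
```

```text
time: 0.65
position: [0.3212, -0.3163, 0.2606]
orientation: [-180.0, 0.0, 17.1]
ft_force: [0.2, -0.4, 0.1]
finger_gap: 0.0502
grasp_force: 0.0
time: 1.15
position: [0.4333, -0.1522, 0.2607]
orientation: [-180.0, 0.0, 17.1]
ft_force: [-0.2, -1.1, 0.1]
finger_gap: 0.0097
grasp_force: 0.0
time: 1.65
position: [0.5453, 0.0119, 0.2606]
orientation: [-180.0, 0.0, 17.1]
ft_force: [0.0, -1.2, -0.7]
finger_gap: 0.0004
grasp_force: 0.0
time: 1.95
position: [0.5444, 0.0099, 0.2281]
orientation: [-180.0, 0.1, 17.1]
ft_force: [0.1, 0.1, 1.1]
finger_gap: 0.0004
grasp_force: 0.0
```

```bash
python3 -m crank '.037 .0113 0 0 0 0;.025 .0076 0 0 0 0;.025 .0076 0 0 0 0;.0237 .0072 -.008 0 0 0;.0237 .0072 -.009 0 0 0'
python3 -m crank '.02 .006 -.015 0 0 0;.02 .006 -.016 0 0 0;.015 .0046 -.02 0 0 0;.015 .0046 -.022 0 0 0;0 0 0 0 0 0'
python3 -m crank '.008 .0025 -.022 0 0 0;.008 .0025 -.023 0 0 0;0 0 0 0 0 0'
python3 - <<'E'
from h import *
m,I,D=grab('side','side1')
I=I[130:300,150:330]; cv2.imwrite('pics/s1.png',cv2.resize(I[:,:,::-1],None,fx=3.5,fy=3.5))
E
```

```text
time: 2.45
position: [0.5992, 0.0261, 0.2223]
orientation: [179.9, -0.1, 17.1]
ft_force: [-2.2, -0.9, 1.8]
finger_gap: 0.0007
grasp_force: 1.7
time: 2.95
position: [0.6262, 0.0354, 0.1897]
orientation: [-179.9, 0.2, 17.1]
ft_force: [-0.3, -0.1, -0.4]
finger_gap: 0.0002
grasp_force: 0.0
time: 3.25
position: [0.6328, 0.0371, 0.1739]
orientation: [180.0, 0.0, 17.1]
ft_force: [-1.7, -1.4, 2.3]
finger_gap: 0.0005
grasp_force: 1.6
```

View pics/s1.png

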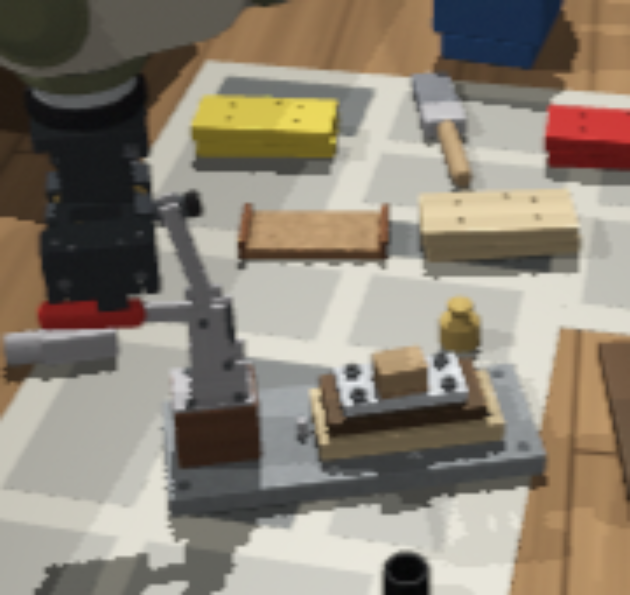

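The clamp arm now stands up and the red handle lies level at about (95,314) in the crop. I'll press a few mm more to confirm the stop, then lift away and look at the stack with the wrist camera.

```bash
python3 -m crank '0 0 -.01 0 0 0;0 0 -.008 0 0 0'
python3 -m crank '0 0 .05 0 0 0;0 0 .09 0 0 0;0 0 .09 0 0 0;0 0 .09 0 0 0'
python3 -m crank '-.105 -.032 0 0 0 0;-.105 -.032 0 0 0 0;-.105 -.032 0 0 0 0;-.105 -.032 0 0 0 0;-.105 -.032 0 0 0 0'
python3 -m crank '-.105 -.032 0 0 0 0;0 0 -.03 0 0 0;0 0 0 0 0 0' -1
python3 -m crank '0 0 0 0 0 0;0 0 0 0 0 0;0 0 0 0 0 0'
python3 - <<'E'
from h import *
m,I,D=grab('wrist','w1'); print(-m[1].T@m[2])
E
```

```text
time: 3.5
position: [0.6331, 0.0371, 0.1728]
orientation: [179.9, -0.2, 17.2]
ft_force: [-28.3, 0.2, 59.1]
finger_gap: 0.0007
grasp_force: 30.4
time: 3.9
position: [0.6327, 0.0372, 0.2954]
orientation: [-180.0, 0.0, 17.1]
ft_force: [-0.1, 1.2, 0.5]
finger_gap: 0.0005
grasp_force: 0.0
time: 4.4
position: [0.4211, -0.0271, 0.294]
orientation: [-180.0, 0.0, 17.1]
ft_force: [1.0, -0.5, -0.3]
finger_gap: 0.0002
grasp_force: 0.0
time: 4.7
position: [0.38, -0.0398, 0.2819]
orientation: [-180.0, 0.0, 17.0]
ft_force: [0.1, 0.9, 0.6]
finger_gap: 0.0222
grasp_force: 0.0
time: 5.0
position: [0.3813, -0.0396, 0.2828]
orientation: [-180.0, 0.0, 17.2]
ft_force: [0.3, 0.7, 0.5]
finger_gap: 0.0464
grasp_force: 0.0
[ 0.44502036 -0.02064207  0.40662439]
```

View pics/w1.png

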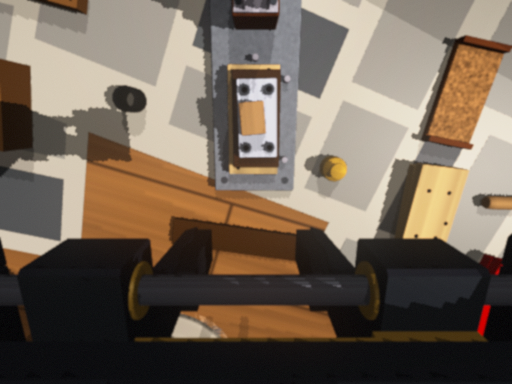

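The wrist view shows the stack straight ahead with the pad at (252,118), the template and bushings around it, the lid (dark) and the backing. The cradle is at (466,92) and the pile at (433,200). I'll measure from this view.

```bash
cat > w.py <<'E'
from m import *
import sys
name=sys.argv[1]
f=np.load(f'pics/{name}.npz'); c=camera_model('wrist'); P=cloud((c,f['R'],f['t']),f['D'])
def big(P,roi,zl,zh,src):
    M=np.zeros(P.shape[:2],np.uint8); x0,y0,x1,y1=roi
    M[y0:y1,x0:x1]=((P[...,2]>zl)&(P[...,2]<zh))[y0:y1,x0:x1]
    n,L,s,_=cv2.connectedComponentsWithStats(M)
    if n<2: return print(src,'none')
    k=1+np.argmax(s[1:,4]); Q=P[(L==k)]; (cc,sz,a)=cv2.minAreaRect((Q[:,:2]*1000).astype(np.float32))
    if sz[0]<sz[1]: a+=90; sz=sz[::-1]
    print(src,'n',len(Q),'c',np.round(cc,1),'size',np.round(sz,1),'deg',round((a+90)%180-90,1),'z med %.4f'%np.median(Q[:,2]))
E
python3 - <<'E'
import sys; sys.argv=['','w1']
from w import *
r=(215,60,290,182)
big(P,r,.067,.1,'pad'); big(P,r,.052,.1,'templ+pad'); big(P,r,.042,.1,'lid+');big(P,r,.028,.1,'backing+')
big(P,(400,20,512,155),.006,.03,'cradle'); big(P,(415,20,512,155),.016,.03,'cleat');big(P,(395,160,475,235),.025,.04,'pile')
T=cloud(cam('top'),np.load('pics/top0.npz')['D'])
for (n,r,a,b) in(('cradle',(312,140,348,197),.0075,.03),('pile',(318,198,358,252),.025,.045),('tray',(110,135,172,195),.017,.035),('box',(105,200,150,260),.042,.06)): big(T,r,a,b,'T '+n)
S=cloud(cam('side'),np.load('pics/side0.npz')['D'])
for (n,r,a,b) in(('cradle',(215,180,262,208),.0085,.03),('pile',(266,178,320,210),.027,.045)): big(S,r,a,b,'S '+n)
E
```

```text
pad n 833 c [445.6 -19.2] size [35.9 27.9] deg 22.5 z med 0.0779
templ+pad n 3050 c [446.5 -24.9] size [90.3 45.8] deg 18.3 z med 0.0567
lid+ n 4652 c [444.6 -24.4] size [116.1  58.1] deg 17.1 z med 0.0557
backing+ n 5618 c [442.7 -21.7] size [133.3  64.5] deg 17.2 z med 0.0551
cradle n 5404 c [ 554.6 -275. ] size [129.9  64.1] deg 5.9 z med 0.0126
cleat n 412 c [ 614.8 -268.4] size [62.1  8.4] deg -84.5 z med 0.0202
pile n 3394 c [ 411.3 -291.2] size [102.9  66.2] deg 10.6 z med 0.0322
T cradle n 909 c [ 556.1 -273.8] size [136.   67.3] deg 5.4 z med 0.0131
T pile n 1086 c [ 395.5 -293.9] size [133.5  64.9] deg 10.5 z med 0.0322
T tray n 377 c [555.5 273.3] size [111.7 111.4] deg -86.8 z med 0.0233
T box n 365 c [366.2 297.2] size [108.7  56.4] deg 6.0 z med 0.0494
S cradle n 563 c [ 554.9 -272.1] size [129.3  70.6] deg 5.9 z med 0.0143
S pile n 587 c [ 396.8 -292.3] size [134.1  71.7] deg 9.9 z med 0.0338
```

```bash
python3 -m crank '.08 .025 0 0 0 .06;.081 .026 0 0 0 0;0 0 -.12 0 0 0;0 0 -.12 0 0 0;0 0 -.12 0 0 0' -1 15
python3 -m crank '0 0 -.09 0 0 0;0 0 -.04 0 0 0;0 0 -.013 0 0 0;0 0 0 0 0 0'
python3 -m crank '0 0 0 0 0 0;0 0 0 0 0 0;0 0 0 0 0 0;0 0 0 0 0 0;0 0 0 0 0 0' 1
python3 -m crank '0 0 0 0 0 0;0 0 0 0 0 0;0 0 0 0 0 0;0 0 0 0 0 0;0 0 0 0 0 0'
```

```text
time: 5.55
position: [0.4454, -0.019, 0.1371]
orientation: [180.0, -0.0, 22.6]
ft_force: [1.6, -0.4, 0.1]
finger_gap: 0.0876
grasp_force: 0.0
time: 5.95
position: [0.4454, -0.0193, 0.0814]
orientation: [-180.0, 0.0, 22.5]
ft_force: [-0.2, 0.4, 0.2]
finger_gap: 0.0882
grasp_force: 0.0
time: 6.45
position: [0.4453, -0.0193, 0.0817]
orientation: [180.0, -0.0, 22.5]
ft_force: [0.3, 0.0, 0.6]
finger_gap: 0.0504
grasp_force: 0.0
time: 6.95
position: [0.4452, -0.0193, 0.0815]
orientation: [-180.0, 0.0, 22.5]
ft_force: [-0.1, 0.0, -0.0]
finger_gap: 0.028
grasp_force: 15.0
```

```bash
python3 -m crank '0 0 .05 0 0 0;0 0 .1 0 0 0;0 0 .1 0 0 0;-.04 .1 0 0 0 0;-.04 .1 0 0 0 0'
python3 -m crank '0 .11 0 0 0 0;.07 .085 0 0 0 0;.07 .085 0 0 0 0;.07 .085 0 0 0 0;.07 .085 0 0 0 0'
python3 -m crank '.078 .081 0 0 0 0;0 0 -.1 0 0 0;0 0 -.12 0 0 0;0 0 -.1 0 0 0;0 0 0 0 0 0'
```

```text
time: 7.45
position: [0.4132, 0.0611, 0.1824]
orientation: [179.9, -0.1, 22.4]
ft_force: [0.4, 1.2, -0.0]
finger_gap: 0.0277
grasp_force: 15.0
time: 7.95
position: [0.526, 0.2424, 0.1813]
orientation: [180.0, 0.0, 22.5]
ft_force: [1.2, -0.8, 0.5]
finger_gap: 0.0277
grasp_force: 15.0
time: 8.45
position: [0.5535, 0.2723, 0.0482]
orientation: [-179.9, 0.6, 22.5]
ft_force: [-0.7, 0.4, -0.4]
finger_gap: 0.0278
grasp_force: 15.0
```

```bash
python3 -m crank '0 0 -.025 0 0 0;0 0 -.015 0 0 0;0 0 0 0 0 0'
python3 -m crank '0 0 0 0 0 0;0 0 0 0 0 0;0 0 0 0 0 0;0 0 0 0 0 0;0 0 0 0 0 0' 0
python3 -m crank '0 0 .05 0 0 0;0 0 .12 0 0 0;0 0 .12 0 0 0;0 0 .1 0 0 0' -1
python3 -c "
from h import *
m,I,D=grab('wrist','w2')"
```

```text
time: 8.75
position: [0.5569, 0.2732, 0.0384]
orientation: [180.0, -0.1, 22.5]
ft_force: [-1.1, -0.2, -0.7]
finger_gap: 0.0278
grasp_force: 15.0
time: 9.25
position: [0.5565, 0.2731, 0.0376]
orientation: [180.0, -0.0, 22.5]
ft_force: [-0.3, -0.5, 1.0]
finger_gap: 0.0441
grasp_force: 0.0
time: 9.65
position: [0.5565, 0.2731, 0.1963]
orientation: [180.0, -0.1, 22.5]
ft_force: [0.2, 0.9, -0.5]
finger_gap: 0.0737
grasp_force: 0.0
```

View pics/w2.png

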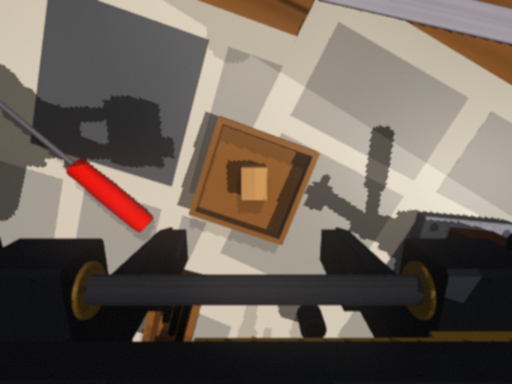

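The view shows the pad flat in the tray at (253,183), near the centre. Next is the template.

```bash
python3 -m crank '-.075 -.085 0 0 0 0;-.075 -.085 0 0 0 0;-.075 -.085 0 0 0 0;-.075 -.085 0 0 0 0;0 -.12 0 0 0 -.047' -1 20
python3 -m crank '0 -.12 0 0 0 0;.025 -.1 0 0 0 0;0 -.065 0 0 0 0;0 0 -.1 0 0 0;0 0 -.1 0 0 0'
python3 -m crank '0 0 -.05 0 0 0;0 0 0 0 0 0'
```

```text
time: 10.2
position: [0.4335, 0.0891, 0.1934]
orientation: [-180.0, 0.0, 18.4]
ft_force: [2.0, 0.3, -0.2]
finger_gap: 0.0876
grasp_force: 0.0
time: 10.7
position: [0.4468, -0.0259, 0.113]
orientation: [179.9, -0.1, 18.2]
ft_force: [1.0, 0.7, -0.7]
finger_gap: 0.0882
grasp_force: 0.0
time: 10.9
position: [0.4451, -0.0246, 0.0914]
orientation: [-179.8, 0.2, 18.3]
ft_force: [-0.7, -0.7, 1.2]
finger_gap: 0.0886
grasp_force: 0.0
```

```bash
python3 -m crank '.003 0 -.03 0 0 0;0 0 -.022 0 0 0;0 0 0 0 0 0;0 0 0 0 0 0;0 0 0 0 0 0'
python3 -m crank '0 0 0 0 0 0;0 0 0 0 0 0;0 0 0 0 0 0;0 0 0 0 0 0;0 0 0 0 0 0' 1 
python3 -m crank '0 0 0 0 0 0;0 0 0 0 0 0;0 0 0 0 0 0;0 0 0 0 0 0'
```

```text
time: 11.4
position: [0.4479, -0.025, 0.0732]
orientation: [180.0, -0.0, 18.3]
ft_force: [0.8, 0.5, 0.3]
finger_gap: 0.0877
grasp_force: 0.0
time: 11.9
position: [0.4476, -0.0249, 0.0727]
orientation: [180.0, -0.0, 18.3]
ft_force: [0.5, 0.0, -0.7]
finger_gap: 0.0502
grasp_force: 0.0
time: 12.3
position: [0.4476, -0.0249, 0.0727]
orientation: [-180.0, 0.0, 18.3]
ft_force: [-0.1, 0.2, 1.1]
finger_gap: 0.0455
grasp_force: 20.0
```

```bash
python3 -m crank '0 0 .04 0 0 0;0 0 .1 0 0 0;0 0 .12 0 0 0;-.02 -.1 .03 0 0 0;0 -.12 0 0 0 0'
python3 -m crank '.05 -.12 0 0 0 -.069;.08 -.1 0 0 0 -.069;.08 -.1 0 0 0 0;.081 -.084 0 0 0 0;0 0 0 0 0 0'
python3 -m crank '0 0 -.1 0 0 0;0 0 -.1 0 0 0;0 0 -.1 0 0 0;0 0 0 0 0 0'
```

```text
time: 12.8
position: [0.4399, -0.1133, 0.1911]
orientation: [179.8, -0.2, 18.5]
ft_force: [1.6, -1.1, -1.5]
finger_gap: 0.045
grasp_force: 20.0
time: 13.3
position: [0.5555, -0.2743, 0.1867]
orientation: [180.0, 0.0, 5.7]
ft_force: [0.3, -0.2, -1.7]
finger_gap: 0.0456
grasp_force: 20.0
time: 13.7
position: [0.5511, -0.2687, 0.0637]
orientation: [-179.6, 0.4, 5.9]
ft_force: [-0.6, 0.1, -0.7]
finger_gap: 0.0457
grasp_force: 20.0
```

```bash
python3 -m crank '0 0 0 0 0 0;0 0 0 0 0 0'
```

```text
time: 13.9
position: [0.5547, -0.2713, 0.0713]
orientation: [179.8, -0.2, 5.9]
ft_force: [-0.4, -0.5, 0.1]
finger_gap: 0.0457
grasp_force: 20.0
```

```bash
python3 -m crank '0 0 -.05 0 0 0;0 0 0 0 0 0;0 0 0 0 0 0;0 0 0 0 0 0'
```

```text
time: 14.3
position: [0.5543, -0.2711, 0.0503]
orientation: [179.9, -0.1, 5.9]
ft_force: [-0.4, 0.0, -0.7]
finger_gap: 0.0459
grasp_force: 20.0
```

```bash
python3 -m crank '.004 -.008 0 0 0 0;0 0 -.014 0 0 0;0 0 -.013 0 0 0;0 0 0 0 0 0;0 0 0 0 0 0'
```

```text
time: 14.8
position: [0.5556, -0.2742, 0.038]
orientation: [180.0, -0.0, 5.9]
ft_force: [1.6, -1.8, 1.6]
finger_gap: 0.0457
grasp_force: 20.0
```

```bash
python3 -m crank '0 0 0 0 0 0;0 0 0 0 0 0;0 0 0 0 0 0;0 0 0 0 0 0;0 0 0 0 0 0' -1
python3 -m crank '0 0 .05 0 0 0;0 0 .1 0 0 0;0 0 .1 0 0 0;0 0 .1 0 0 0'
python3 -m crank '-.1 0 0 0 0 0;-.1 0 0 0 0 0;0 0 0 0 0 0;0 0 0 0 0 0'
python3 - <<'E'
from h import *
grab('wrist','w3')
import sys; sys.argv=['','w3']
from w import *
big(P,(150,20,360,250),.0075,.03,'cradle+t'); big(P,(150,20,360,250),.0195,.0245,'templ');big(P,(150,20,360,250),.014,.018,'')
E
```

```text
time: 15.3
position: [0.5553, -0.2739, 0.0378]
orientation: [-180.0, 0.0, 5.9]
ft_force: [-0.8, 0.2, -0.2]
finger_gap: 0.0837
grasp_force: 0.0
time: 15.7
position: [0.5551, -0.2738, 0.1795]
orientation: [-180.0, 0.0, 5.9]
ft_force: [0.3, 0.4, 0.3]
finger_gap: 0.0878
grasp_force: 0.0
time: 16.1
position: [0.4753, -0.2742, 0.1784]
orientation: [180.0, -0.0, 5.8]
ft_force: [0.3, -0.7, -0.2]
finger_gap: 0.0882
grasp_force: 0.0
cradle+t n 9170 c [ 554.9 -275.1] size [130.1  62. ] deg 6.1 z med 0.0210
templ n 4264 c [ 554.8 -275.6] size [88.7 46.1] deg 5.8 z med 0.0220
 n 71 c [ 443.  -382.6] size [18.9  4.8] deg -78.9 z med 0.0158
```

View pics/w3.png

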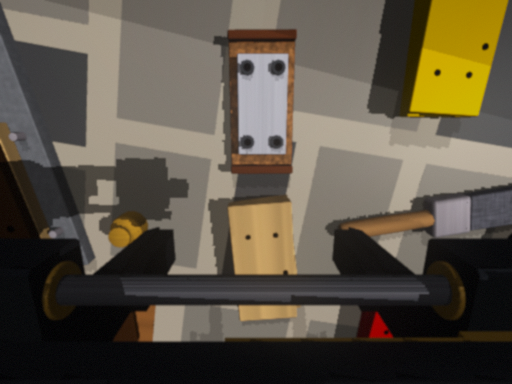

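The template lies centred on the cradle at (262,105), within 1 mm of the measured cradle centre. I'll look at the lid again from above.

```bash
python3 -m crank '-.047 .08 .05 0 0 .025;-.047 .1 .05 0 0 .025;-.047 .1 .05 0 0 .025;-.047 .1 .05 0 0 .025;-.047 .1 .05 0 0 .025'
python3 -m crank '0 .107 0 0 0 0;0 0 0 0 0 0;0 0 0 0 0 0;0 0 0 0 0 0'
python3 - <<'E'
from h import *
grab('wrist','w4')
import sys; sys.argv=['','w4']
from w import *
r=(205,50,300,190)
big(P,r,.042,.06,'lid');big(P,r,.028,.06,'backing+')
E
```

```text
time: 16.65
position: [0.3813, -0.0806, 0.2789]
orientation: [180.0, -0.0, 17.2]
ft_force: [1.1, -0.5, 1.2]
finger_gap: 0.0884
grasp_force: 0.0
time: 17.05
position: [0.3819, -0.0398, 0.2778]
orientation: [-180.0, 0.0, 17.1]
ft_force: [-0.1, -0.4, 0.1]
finger_gap: 0.0879
grasp_force: 0.0
lid n 4775 c [444.6 -24.4] size [115.6  58.1] deg 17.2 z med 0.0459
backing+ n 5773 c [442.6 -21.8] size [133.1  64.6] deg 16.7 z med 0.0457
```

```bash
python3 -m crank '.08 .02 0 0 0 0;.077 .0185 0 0 0 0;0 0 -.1 0 0 0;0 0 -.1 0 0 0;0 0 -.1 0 0 0' -1 25
python3 -m crank '0 0 -.1 0 0 0;0 0 -.08 0 0 0;0 0 -.03 0 0 0;0 0 0 0 0 0;0 0 0 0 0 0'
```

```text
time: 17.6
position: [0.4444, -0.0247, 0.1561]
orientation: [-180.0, 0.0, 17.0]
ft_force: [0.4, -0.2, -0.4]
finger_gap: 0.0885
grasp_force: 0.0
time: 18.1
position: [0.4446, -0.0245, 0.0741]
orientation: [180.0, -0.0, 17.1]
ft_force: [0.3, -0.2, 0.1]
finger_gap: 0.088
grasp_force: 0.0
```

```bash
python3 -m crank '0 0 -.025 0 0 0;0 0 -.014 0 0 0;0 0 0 0 0 0;0 0 0 0 0 0'
python3 -m crank '0 0 0 0 0 0;0 0 0 0 0 0;0 0 0 0 0 0;0 0 0 0 0 0;0 0 0 0 0 0' 1
python3 -m crank '0 0 0 0 0 0;0 0 0 0 0 0'
```

```text
time: 18.5
position: [0.4442, -0.0238, 0.0584]
orientation: [180.0, -0.0, 17.1]
ft_force: [1.3, -0.6, 0.2]
finger_gap: 0.0882
grasp_force: 0.0
time: 19.0
position: [0.4442, -0.0237, 0.0584]
orientation: [180.0, -0.0, 17.1]
ft_force: [0.2, -0.1, 2.5]
finger_gap: 0.0577
grasp_force: 25.0
time: 19.2
position: [0.4442, -0.0238, 0.0584]
orientation: [180.0, -0.0, 17.1]
ft_force: [-0.0, 0.7, 2.0]
finger_gap: 0.0575
grasp_force: 25.0
```

```bash
python3 -m crank '0 0 .04 0 0 0;0 0 .1 0 0 0;0 0 .12 0 0 0;-.03 .08 .08 0 0 0;-.06 .09 0 0 0 0'
python3 -m crank '-.06 .1 0 0 0 -.04;-.06 .1 0 0 0 -.04;-.06 .1 0 0 0 -.041;-.06 .1 0 0 0 0;-.06 .1 0 0 0 0'
python3 -m crank '-.045 .115 0 0 0 0;0 0 0 0 0 0;0 0 0 0 0 0;0 0 0 0 0 0'
python3 - <<'E'
from h import *
grab('wrist','w5')
import sys; sys.argv=['','w5']
from w import *
big(P,(0,0,512,230),.04,.06,'box')
print(state()['position'],state()['orientation'])
E
```

```text
time: 19.7
position: [0.4099, 0.0442, 0.1979]
orientation: [179.8, -0.4, 17.0]
ft_force: [-0.0, 0.9, -1.0]
finger_gap: 0.0579
grasp_force: 25.0
time: 20.2
position: [0.2868, 0.2455, 0.1944]
orientation: [-180.0, -0.0, 6.2]
ft_force: [1.8, -0.0, -1.0]
finger_gap: 0.0578
grasp_force: 25.0
time: 20.6
position: [0.2706, 0.2895, 0.1942]
orientation: [180.0, 0.0, 6.2]
ft_force: [-0.0, -0.7, -0.2]
finger_gap: 0.0578
grasp_force: 25.0
box n 3039 c [371.6 298.3] size [99.3 54.2] deg 6.7 z med 0.0499
[0.27077992 0.28932873 0.19425406] [1.79990085e+02 7.90016573e-03 6.10913512e+00]
```

View pics/w5.png

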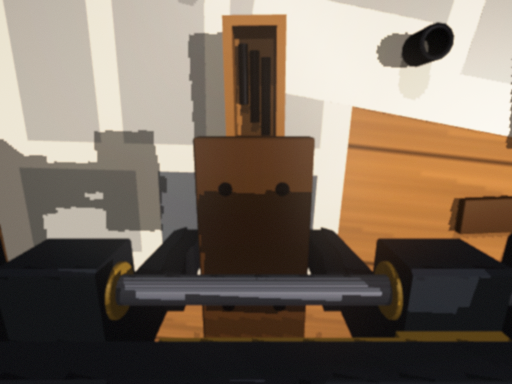

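The view shows the held lid in front with the box behind it at (255,75). Its far end and sides are visible, and the measurement agrees with the top view at (0.367, 0.298). I'll carry the lid there.

```bash
python3 -m crank '.08 .007 0 0 0 0;.08 .007 0 0 0 0;.081 .007 0 0 0 0.002;0 0 0 0 0 0;0 0 0 0 0 0'
python3 -m crank '0 0 -.09 0 0 0;0 0 -.09 0 0 0;0 0 -.07 0 0 0;0 0 0 0 0 0;0 0 0 0 0 0'
python3 -m crank '0 0 0 0 0 0;0 0 0 0 0 0'
```

```text
time: 21.15
position: [0.367, 0.2974, 0.1939]
orientation: [180.0, 0.1, 6.2]
ft_force: [-0.5, -0.1, -1.5]
finger_gap: 0.0578
grasp_force: 25.0
time: 21.65
position: [0.3665, 0.2985, 0.0952]
orientation: [-180.0, -0.0, 6.4]
ft_force: [-0.1, -0.0, 0.0]
finger_gap: 0.058
grasp_force: 25.0
time: 21.85
position: [0.3671, 0.2989, 0.0957]
orientation: [-179.9, -0.1, 6.4]
ft_force: [0.6, 0.3, -1.2]
finger_gap: 0.0577
grasp_force: 25.0
```

```bash
python3 -m crank '0 -.0025 -.03 0 0 0;0 0 -.012 0 0 0;0 0 -.007 0 0 0;0 0 0 0 0 0;0 0 0 0 0 0'
```

```text
time: 22.35
position: [0.3667, 0.2978, 0.0751]
orientation: [-180.0, -0.0, 6.4]
ft_force: [0.1, 0.7, -0.5]
finger_gap: 0.0579
grasp_force: 25.0
```

```bash
python3 -m crank '0 0 -.002 0 0 0;0 0 0 0 0 0;0 0 0 0 0 0;0 0 0 0 0 0;0 0 0 0 0 0' -1
python3 -m crank '0 0 .04 0 0 0;0 0 .1 0 0 0;0 0 .1 0 0 0;-.08 0 .1 0 0 0;-.09 0 0 0 0 0'
python3 -m crank '-.02 0 0 0 0 0;0 0 0 0 0 0;0 0 0 0 0 0'
python3 - <<'E'
from h import *
grab('wrist','w6')
import sys; sys.argv=['','w6']
from w import *
big(P,(100,0,412,230),.055,.07,'lid')
big(P,(100,0,412,230),.045,.056,'rim')
m,I,D=grab('top','top2'); T=cloud(m,D); big(T,(105,200,150,260),.055,.07,'T lid')
E
```

```text
time: 22.85
position: [0.3666, 0.2977, 0.074]
orientation: [-180.0, -0.0, 6.4]
ft_force: [-0.4, -1.5, -0.4]
finger_gap: 0.0885
grasp_force: 0.0
time: 23.35
position: [0.3004, 0.2984, 0.213]
orientation: [-179.8, -0.4, 6.3]
ft_force: [-0.4, 1.4, -0.2]
finger_gap: 0.0881
grasp_force: 0.0
time: 23.65
position: [0.292, 0.2977, 0.2087]
orientation: [180.0, 0.0, 6.4]
ft_force: [0.4, -0.1, -0.9]
finger_gap: 0.0876
grasp_force: 0.0
lid n 8476 c [367.8 296.6] size [115.9  58.1] deg 6.4 z med 0.0620
rim none
T lid n 647 c [379.4 297.7] size [90.9 59.2] deg 6.2 z med 0.0618
```

View pics/w6.png

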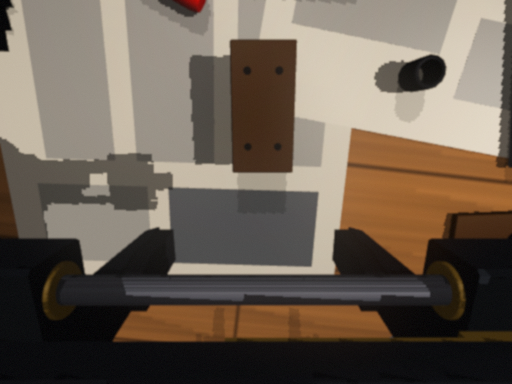

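The lid lies flat on the box at (263,105), level at z 0.062 and square to about 1 mm. Last is the backing board.

```bash
python3 -m crank '.025 -.1 .035 0 0 .024;.025 -.1 .035 0 0 .024;.025 -.1 .035 0 0 .024;.025 -.1 .035 0 0 .024;.025 -.1 .035 0 0 .022'
python3 -m crank '.025 -.1 0 0 0 0;.025 -.1 0 0 0 0;.025 -.1 0 0 0 0;.025 -.044 0 0 0 0;0 0 0 0 0 0'
python3 -m crank '0 0 0 0 0 0;0 0 0 0 0 0'
python3 - <<'E'
from h import *
grab('wrist','w7')
import sys; sys.argv=['','w7']
from w import *
big(P,(195,40,310,200),.031,.06,'backing')
E
```

```text
time: 24.25
position: [0.3419, 0.0957, 0.2794]
orientation: [-180.0, 0.0, 17.1]
ft_force: [1.1, 0.4, 0.4]
finger_gap: 0.0878
grasp_force: 0.0
time: 24.75
position: [0.3822, -0.0424, 0.2785]
orientation: [-180.0, 0.1, 16.8]
ft_force: [-0.2, -0.5, -0.7]
finger_gap: 0.0881
grasp_force: 0.0
time: 24.95
position: [0.3811, -0.0393, 0.2788]
orientation: [-180.0, 0.0, 17.1]
ft_force: [0.3, -0.1, -0.7]
finger_gap: 0.0884
grasp_force: 0.0
backing n 5652 c [441.8 -21.8] size [133.3  64.1] deg 16.9 z med 0.0339
```

```bash
python3 -m crank '.08 .022 0 0 0 0;.072 .022 0 0 0 0;0 0 -.1 0 0 0;0 0 -.1 0 0 0;0 0 -.1 0 0 0' -1 30
python3 -m crank '0 0 -.09 0 0 0;0 0 -.07 0 0 0;0 0 -.04 0 0 0;0 0 0 0 0 0;0 0 0 0 0 0'
```

```text
time: 25.5
position: [0.4419, -0.0213, 0.1578]
orientation: [180.0, -0.0, 17.1]
ft_force: [0.4, -0.1, 0.9]
finger_gap: 0.088
grasp_force: 0.0
time: 26.0
position: [0.4423, -0.0219, 0.0796]
orientation: [180.0, -0.0, 17.1]
ft_force: [0.0, 0.8, 0.5]
finger_gap: 0.0884
grasp_force: 0.0
```

```bash
python3 -m crank '0 0 -.04 0 0 0;0 0 -.03 0 0 0;0 0 -.018 0 0 0;0 0 0 0 0 0;0 0 0 0 0 0'
python3 -m crank '0 0 0 0 0 0;0 0 0 0 0 0;0 0 0 0 0 0;0 0 0 0 0 0;0 0 0 0 0 0' 1
```

```text
time: 26.5
position: [0.4425, -0.0224, 0.0445]
orientation: [180.0, -0.1, 17.0]
ft_force: [0.8, -0.7, 0.5]
finger_gap: 0.0881
grasp_force: 0.0
time: 27.0
position: [0.4422, -0.0223, 0.044]
orientation: [180.0, -0.0, 17.0]
ft_force: [-1.3, 1.2, 5.9]
finger_gap: 0.0636
grasp_force: 30.0
```

```bash
python3 -m crank '0 0 .04 0 0 0;0 0 .1 0 0 0;0 0 .12 0 0 0;0 -.05 .1 0 0 0;-.02 -.1 0 0 0 0'
python3 -m crank '-.02 -.11 0 0 0 -.024;-.02 -.11 0 0 0 -.024;-.02 -.11 0 0 0 -.024;-.02 -.11 0 0 0 0;-.016 -.089 0 0 0 0'
python3 -m crank '0 0 -.08 0 0 0;0 0 -.08 0 0 0;0 0 -.06 0 0 0;0 0 0 0 0 0;0 0 0 0 0 0'
python3 -m crank '0 0 0 0 0 0;0 0 0 0 0 0'
```

```text
time: 27.5
position: [0.4361, -0.0826, 0.1924]
orientation: [179.6, -0.4, 17.2]
ft_force: [0.6, -0.2, -1.9]
finger_gap: 0.0634
grasp_force: 30.0
time: 28.0
position: [0.3948, -0.2962, 0.1875]
orientation: [-180.0, 0.0, 10.5]
ft_force: [0.3, 0.7, -1.2]
finger_gap: 0.064
grasp_force: 30.0
time: 28.5
position: [0.3958, -0.2941, 0.1002]
orientation: [-180.0, 0.0, 10.6]
ft_force: [0.1, -0.4, -0.0]
finger_gap: 0.0635
grasp_force: 30.0
time: 28.7
position: [0.3961, -0.2943, 0.101]
orientation: [179.9, -0.1, 10.6]
ft_force: [-0.0, 0.3, -1.2]
finger_gap: 0.0634
grasp_force: 30.0
```

.1010 → .0585 is −.106 units.

```bash
python3 -m crank '0 .001 -.05 0 0 0;0 0 -.035 0 0 0;0 0 -.015 0 0 0;0 0 0 0 0 0;0 0 0 0 0 0'
```

```text
time: 29.2
position: [0.396, -0.2939, 0.0605]
orientation: [179.9, -0.0, 10.6]
ft_force: [-0.2, 0.4, -0.5]
finger_gap: 0.0638
grasp_force: 30.0
```

```bash
python3 -m crank '0 0 -.004 0 0 0;0 0 0 0 0 0;0 0 0 0 0 0'
python3 -m crank '0 0 0 0 0 0;0 0 0 0 0 0;0 0 0 0 0 0;0 0 0 0 0 0;0 0 0 0 0 0' -1
python3 -m crank '0 0 .04 0 0 0;0 0 .1 0 0 0;0 0 .1 0 0 0;-.08 .03 .1 0 0 0;-.09 .03 0 0 0 0'
python3 -m crank '0 .03 0 0 0 0;0 0 0 0 0 0;0 0 0 0 0 0'
python3 - <<'E'
from h import *
grab('wrist','w8')
import sys; sys.argv=['','w8']
from w import *
big(P,(100,0,512,230),.04,.06,'board'); big(P,(100,0,512,230),.03,.06,'board+pile')
m,I,D=grab('top','top3'); m,I2,D=grab('side','side3')
cv2.imwrite('pics/end.png',np.hstack([cv2.resize(x[:,:,::-1],(400,300)) for x in(I,I2)]))
E
```

```text
time: 29.5
position: [0.3958, -0.2936, 0.0584]
orientation: [180.0, -0.0, 10.6]
ft_force: [-0.3, 0.1, -2.2]
finger_gap: 0.064
grasp_force: 30.0
time: 30.0
position: [0.3957, -0.2936, 0.0582]
orientation: [180.0, -0.0, 10.6]
ft_force: [-0.4, 0.0, -0.2]
finger_gap: 0.0884
grasp_force: 0.0
time: 30.5
position: [0.3299, -0.2712, 0.196]
orientation: [179.6, -0.2, 10.6]
ft_force: [0.3, -0.7, -1.0]
finger_gap: 0.0881
grasp_force: 0.0
time: 30.8
position: [0.3299, -0.2584, 0.1921]
orientation: [180.0, -0.0, 10.6]
ft_force: [-0.1, -0.1, 0.5]
finger_gap: 0.0881
grasp_force: 0.0
board n 10606 c [ 396.3 -294.9] size [133.5  64.3] deg 10.6 z med 0.0480
board+pile n 10742 c [ 396.2 -294.7] size [133.6  64.7] deg 10.5 z med 0.0480
```

View pics/w8.png

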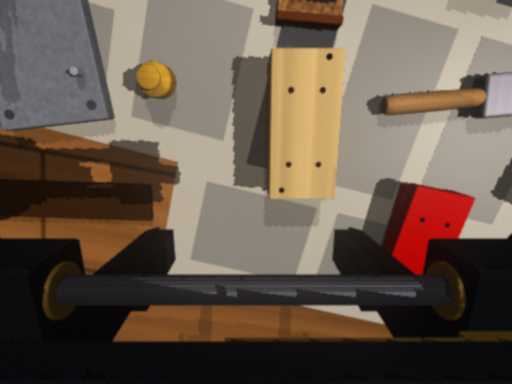

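View pics/end.png

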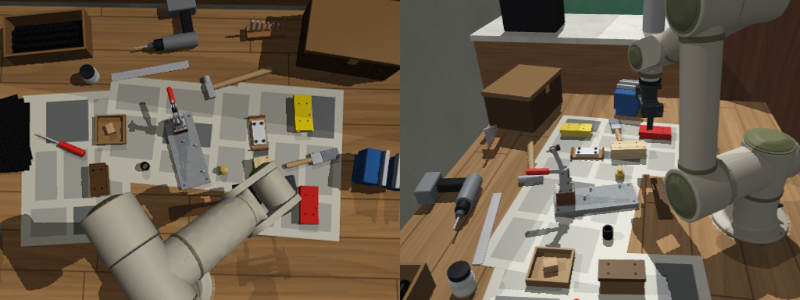

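The board lies square on the pile at (306,122). The end views show the clamp open (red handle level) and the pad, template and lid in their places, with the gripper clear.

```bash
python3 -c "
from rig import *
print(job_done())"
```

```text
the job is handed in; nothing more can be done
None
```

I handed the job in with the clamp fully open, the pad in the tray, the template on the cradle, the lid on the box and the backing board on the pile; the last pictures show every piece flat and within about 2 mm of its place (the pad near the tray's centre), but no verdict came back.

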